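Clear the sample tray and fill its pockets in order

TASK

First lift the empty steel cup out of the tray pocket and nest it upright in the matching cup that stands on the mat, leaving that one where it is. Then fill the tray in order, setting each pebble down gently (no dropping) so that it lies flat on the pocket's floor, near its middle: the smallest pebble into the pocket with one stud, next the medium one into the pocket with two studs, last the largest into the pocket with three studs. Leave the tin, tape, glue bottle, spatula and brush where they are.

Things in the scene. Friction and masses are not known exactly. Their poses are not given: they have to be found in the camera images.
- pebble_small: smooth oval cream river stone, the smallest of the three: 42 mm long (its x axis), 32 mm wide (y), 20 mm thick (z). Origin: centre of its flat underside. Its sides are upright over the middle third of its thickness. It starts lying flat on the mat (mat top at z = 0.003), at any yaw; the three differ only in size and may lie in any order.
- pebble_medium: smooth oval cream river stone, the middle one of the three: 54 mm long (its x axis), 38 mm wide (y), 22 mm thick (z). Origin: centre of its flat underside. Its sides are upright over the middle third of its thickness. It starts lying flat on the mat (mat top at z = 0.003), at any yaw; the three differ only in size and may lie in any order.
- pebble_large: smooth oval cream river stone, the largest of the three: 68 mm long (its x axis), 46 mm wide (y), 25 mm thick (z). Origin: centre of its flat underside. Its sides are upright over the middle third of its thickness. It starts lying flat on the mat (mat top at z = 0.003), at any yaw; the three differ only in size and may lie in any order.
- pocket1_floor (a point): centre of the floor of pocket 1, a fixed wooden pocket insert marked by one black stud(s), 13 mm across, 26 mm apart in a row on its front ledge, 47 mm from the centre along -x. z up; inside the pocket is 86 mm long along y, 58 mm wide along x; walls 10 mm high above the floor; each long wall has a 40 mm gap at its middle for fingers. The floor is 11 mm above the mat.
- pocket2_floor (a point): centre of the floor of pocket 2, a fixed wooden pocket insert marked by two black stud(s), 13 mm across, 26 mm apart in a row on its front ledge, 47 mm from the centre along -x. z up; inside the pocket is 86 mm long along y, 58 mm wide along x; walls 10 mm high above the floor; each long wall has a 40 mm gap at its middle for fingers. The floor is 11 mm above the mat.
- pocket3_floor (a point): centre of the floor of pocket 3, a fixed wooden pocket insert marked by three black stud(s), 13 mm across, 26 mm apart in a row on its front ledge, 47 mm from the centre along -x. z up; inside the pocket is 86 mm long along y, 58 mm wide along x; walls 10 mm high above the floor; each long wall has a 40 mm gap at its middle for fingers. The floor is 11 mm above the mat.
- tray: fixed dark board, 130 x 330 x 6 mm, long along y, origin on its underside, turned up to 0.18 rad. It carries the three pocket inserts end to end in a row along y, 105 mm apart; they are alike but for their studs (one, two or three) and stand in any order.
- cup: small tapered steel cup, open on top, 54 mm tall, 64 mm across the rim, 59 mm across at 36 mm up, 37 mm across the foot, wall 2.5 mm; a thick base, the inner floor 24 mm up. Origin: centre of its underside, z up. This one starts upright inside pocket 1, the one-stud pocket of the tray. Nested, one sits on the other's inner floor, 24 mm higher.
- cup_stand: small tapered steel cup, open on top, 54 mm tall, 64 mm across the rim, 59 mm across at 36 mm up, 37 mm across the foot, wall 2.5 mm; a thick base, the inner floor 24 mm up. Origin: centre of its underside, z up. This one stands on the mat to the left of the tray. Nested, one sits on the other's inner floor, 24 mm higher.
- tin: small white jar with a metal cap, 32 mm across, 45 mm tall, among the pebbles; a bystander. Origin: centre of its underside.
- tape: grey roll of tape lying flat, 80 mm across, 20 mm tall, right of the tray; a bystander. Origin: centre of its underside.
- glue: white glue bottle, 48 mm across, 130 mm tall, far right; a bystander. Origin: centre of its underside.
- spatula: spatula 200 mm long lying on the mat at the right; a bystander. Origin near its middle.
- brush: brush 170 mm long lying on the mat at the left; a bystander. Origin near its middle.

How it is judged:
By the outcome, as a careful person would: the job done as asked, in the order asked, and still so for the second after the job is handed in, with the robot touching nothing.
It also fails if it takes over 72 s, if anything falls off the work surface, if the arm or the gripper's body presses on something with over 40 N, if the wrist force passes 120 N, or if a joint passes its speed limit or range.

ROBOT

A 6-joint arm with a two-finger parallel gripper is mounted at the origin on the work surface. World frame = base frame: x ahead of the robot, y to its left, z up, the work surface at z = 0. Lengths are in m, angles in rad, forces in N, time in s.
With the tool pointing down it reaches from about 0.35 to 0.775 m from the base axis. Payload 7.3 kg.
Tool frame: the origin (TCP) lies at the very end of the fingers, on their centre line; the grasp point (between the pads) lies 19 mm behind it; z points along the fingers, y is the line along which they close (so a half turn about z gives the same grasp; the last joint's range is limited). The gripper opens to 92 mm and grips with 3 to 60 N. Pads are 19 mm wide; open, the fingers measure 130 mm over their backs; the gripper's body (75 mm by 190 mm) begins 47 mm behind the grasp point.
Start: joints at [-0.146, 0.342, 1.524, -0, 1.275, -0.146], TCP at [0.525, 0, 0.227] pointing down, gripper open.
Joint ranges: [-2.53, 2.53], [-0.77, 2.02], [0.04, 2.7], [-1, 4.14], [0.28, 2.66], [-3.11, 3.11]. Speed limits (rad/s): [2.57, 2.57, 3.14, 3.14, 3.14, 3.14].

INTERFACE

Orientations are given as [roll, pitch, yaw] about the fixed x, y, z axes, in that order (R = Rz(yaw) Ry(pitch) Rx(roll)).
In Python, from cell import observe, read_camera, get_calibration, hand_in, search_frame gives the robot as it stands.
- The arm moves only by the tool step_arm, never from a script. Its argument "commands" is a list of rows, each an object with "translation": the shift along the tool's x, y, z in mm, a list of three; "roll": the turn about the tool's z in rad. In form: [{"translation": [x, y, z], "roll": roll}, ...]. A call has 1 to 20 rows; each row shifts and turns the commanded pose from where the row before left it, along the tool's axes as they then stand; what a row does not reach is not made up. A row lasts 1/12 s, in which the tool goes at most 41.7 mm and 7.16 degrees, less where a joint would pass 70% of its speed; a pose out of reach is approached as far as the arm can. A call is refused whole if a number of a shift passes 41.7 or a number of a turn 0.125, either way. A call with a gripper value outside its range is refused whole. "fingers" is the opening, from 0 (shut) to 1 (fully open), set as the call begins (left out, the last holds). The fingers move at their own pace and stop on an object; "grip_force" is the grip in N (left out, the last holds). Time passes only in rows, so rows that do not move let the fingers close. It gives the time, the measured TCP pose, the force, the opening and the grip force at its end, in the units of the state.
- observe(): the state, without advancing time (a new reading comes with each control period).
- read_camera(name): name is "scene" or "side" or "wrist"; returns the picture (420x560x3 uint8, red, green, blue); there is no depth.
- get_calibration(name): a dict with "camera_matrix" (3x3 intrinsics, pixels), "dist_coeffs" ([k1, k2, p1, p2, k3] as OpenCV has them; the pictures are not rectified), "world_from_camera" (4x4, takes a point from camera to world coordinates). Camera axes: x right, y up, looking along -z (the intrinsics and any distortion apply to the point x, -y, -z); pixel columns grow to the right and rows downward; lengths in m; the calibration is good to about 2 mm. A picture is of the moment at which its call begins: read the wrist's pose just before it. get_calibration takes no time and is no camera call; for the wrist camera it gives the pose at the moment of the call.
- hand_in(): hands the job in; it is judged then, once.
Trained networks look in the newest picture that a camera, given by its name, has taken for a name from the list of things; names that differ only in an ending like _2 or _b are one class to them, and where a whole thing is asked for, a point or a joint stands for the part that bears it (a point fixed in the world has none). Each returns a list of dicts, best first, with "confidence" (0 to 1); they miss things now and then, are a little off and sometimes report something else, mostly with a low value. They report only what shows in the picture. A call takes as long as a camera call.
- search_frame(camera, name): "at" ([x, y, z] in m, in world coordinates, good to about 4 mm: the middle of the surface that is visible of it).
The state is a dict: "time": time; "qpos": joint angles; "qvel": joint speeds; "joint_efforts": joint torques, N m; "tool_pos": TCP position; "tool_rot": TCP orientation; "contact_force": force on the tool from outside, world axes, zero at the start; "torque": the same for the moment, N m; "opening": finger opening in m; "grip_force": force on a finger pad.
Only numpy, scipy, OpenCV 4.12 (cv2) and the standard library are available. Lean on these libraries where they do the work, as an engineer would, in place of code of your own. Each camera call takes 0.05 s, during which the arm holds its last target. There are 200 camera calls.

## Working session

There is one attempt and no reset: what is moved stays moved. The work goes in short steps, Python scripts to look and compute and a tool call to move; the robot and the scene stay as the last step left them, time stands still between calls to the robot, and variables do not carry over. Pictures are saved under pics/ and viewed, at most 10 in all, crops included, and the job is handed in when it is done.

Besides the shell and the picture viewer there is one more tool, called after "Request:" as name([rows], argument=value, ...), one row to a line, values as JSON. step_arm: Moves the arm, as the interface text tells. Its arguments: {"type":"object","properties":{"commands":{"type":"array"},"fingers":{"type":"number"},"grip_force":{"type":"number"}},"required":["commands"]}

```bash
mkdir -p pics; ls; cat > h.py <<'E'
import numpy as np, cv2
from cell import *
def snap(cam,fn):
    im=read_camera(cam); cv2.imwrite('pics/'+fn,im[:,:,::-1]); return im
def pix2plane(cam,uv,z,cal=None):
    c=cal or get_calibration(cam); K=np.array(c["camera_matrix"]);d=np.array(c["dist_coeffs"]);T=np.array(c["world_from_camera"])
    p=cv2.undistortPoints(np.array(uv,float).reshape(-1,1,2),K,d).reshape(-1,2)
    r=np.c_[p[:,0],-p[:,1],-np.ones(len(p))]@T[:3,:3].T; o=T[:3,3]
    return o+r*((z-o[2])/r[:,2])[:,None]
E
python3 - <<'E'
from h import *
s=observe();print(s["tool_pos"],s["tool_rot"],s["opening"],s["time"])
snap("scene","s0.png")
for n in ["pebble_small","pebble_medium","pebble_large","pocket1_floor","pocket2_floor","pocket3_floor","tray","cup","cup_stand","tin","brush"]:
    try: print(n,[(np.round(r["at"],3).tolist(),round(r["confidence"],2)) for r in search_frame("scene",n)[:4]])
    except Exception as e: print(n,e)
for c in ("scene","side","wrist"): print(c,np.round(get_calibration(c)["world_from_camera"],3).tolist())
E
```

```text
pics
[5.24592772e-01 7.11526120e-05 2.26048662e-01] [-3.14007315e+00 -1.92781879e-04  1.57079947e+00] 0.09242741486699228 0.0
pebble_small []
pebble_medium [([0.47, 0.035, 0.035], 0.49)]
pebble_large [([0.463, 0.151, 0.028], 0.78), ([0.631, -0.044, 0.016], 0.37)]
pocket1_floor [([0.656, -0.15, 0.017], 0.89), ([0.465, -0.069, 0.029], 0.37)]
pocket2_floor [([0.633, -0.047, 0.016], 0.64), ([0.673, -0.392, 0.069], 0.51)]
pocket3_floor [([0.629, 0.06, 0.011], 0.9)]
tray [([0.678, -0.024, 0.004], 0.89)]
cup [([0.636, -0.146, 0.052], 0.82)]
cup_stand [([0.563, 0.32, 0.039], 0.85)]
tin [([0.471, 0.033, 0.033], 0.57)]
brush [([0.455, 0.452, 0.023], 0.72)]
scene [[-0.106, -0.653, 0.75, 1.378], [0.994, -0.082, 0.069, 0.085], [0.017, 0.753, 0.658, 0.749], [0.0, 0.0, 0.0, 1.0]]
side [[-0.764, 0.41, -0.498, 0.021], [-0.645, -0.489, 0.587, 0.68], [-0.003, 0.769, 0.639, 0.727], [0.0, 0.0, 0.0, 1.0]]
wrist [[1.0, -0.001, -0.0, 0.525], [0.001, 0.968, 0.251, 0.067], [0.0, -0.251, 0.968, 0.384], [0.0, 0.0, 0.0, 1.0]]
```

View pics/s0.png

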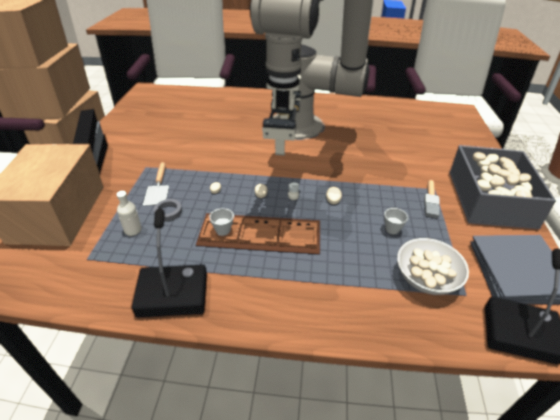

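The scene shows the cup in the left-hand pocket (222,222), the pebbles at (215,187), (260,190) and (333,195), the tin at (294,190) and the stand cup at (395,222). Next, the wrist view.

```bash
python3 - <<'E'
from h import *
print(pix2plane("scene",[(215,187),(260,190),(294,195),(333,195)],0.02).round(3).tolist())
snap("wrist","w0.png")
for n in ["pebble_small","pebble_medium","pebble_large","pocket1_floor","pocket2_floor","pocket3_floor","cup","tin"]:
    print(n,[(np.round(r["at"],3).tolist(),round(r["confidence"],2)) for r in search_frame("wrist",n)[:4]])
E
```

```text
[[0.463, -0.211, 0.02], [0.461, -0.071, 0.02], [0.472, 0.034, 0.02], [0.457, 0.151, 0.02]]
pebble_small []
pebble_medium [([0.46, -0.066, 0.027], 0.77)]
pebble_large [([0.453, 0.154, 0.029], 0.94), ([0.459, -0.067, 0.025], 0.73)]
pocket1_floor [([0.459, -0.068, 0.026], 0.23)]
pocket2_floor [([0.621, -0.039, 0.014], 0.87)]
pocket3_floor [([0.625, 0.063, 0.013], 0.71)]
cup [([0.636, -0.147, 0.035], 0.98)]
tin [([0.465, 0.031, 0.045], 0.84)]
```

View pics/w0.png

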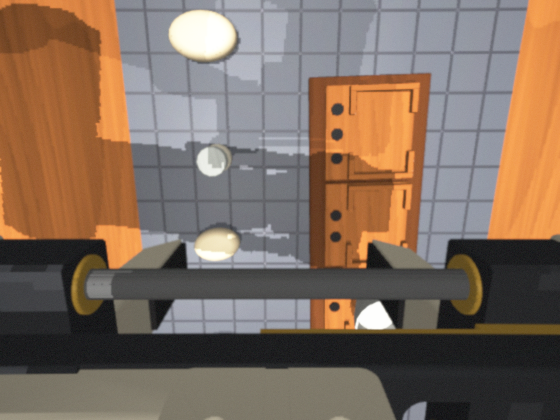

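The wrist picture shows the three-stud pocket at the top (studs 337,109–158), the two-stud pocket in the middle (336,215/237), and the one-stud pocket with the cup partly hidden at (375,318). The large pebble is at (203,36), the tin at (213,160) and the medium pebble at (217,244). I'll measure these, then move to see the cup and the small pebble.

Request:
step_arm([
  {"translation":[-28,6,0],"roll":0},
  {"translation":[-28,6,0],"roll":0},
  {"translation":[-28,6,0],"roll":0},
  {"translation":[-28,6,0],"roll":0},
  {"translation":[-28,6,0],"roll":0},
  {"translation":[-28,6,0],"roll":0},
  {"translation":[-28,6,0],"roll":0},
  {"translation":[-28,6,0],"roll":0},
  {"translation":[-28,6,0],"roll":0},
  {"translation":[-28,6,0],"roll":0},
  {"translation":[0,0,0],"roll":0},
  {"translation":[0,0,0],"roll":0},
  {"translation":[0,0,0],"roll":0},
])

```text
time: 2.13
tool_pos: [0.5848, -0.2794, 0.2264]
tool_rot: [-3.141, -0.001, 1.571]
contact_force: [0.3, -0.0, -0.1]
opening: 0.0921
grip_force: 0.0
```

```bash
python3 - <<'E'
from h import *
s=observe();print(s["tool_pos"],s["tool_rot"])
snap("wrist","w1.png")
for n in ["pebble_small","pebble_medium","pocket1_floor","pocket2_floor","cup"]:
    print(n,[(np.round(r["at"],3).tolist(),round(r["confidence"],2)) for r in search_frame("wrist",n)[:4]])
E
```

```text
[ 0.58481025 -0.27944822  0.22639673] [-3.14103257e+00 -8.76276933e-04  1.57065496e+00]
pebble_small [([0.46, -0.207, 0.026], 0.62)]
pebble_medium [([0.613, -0.171, 0.015], 0.39)]
pocket1_floor [([0.616, -0.169, 0.016], 0.98), ([0.625, -0.098, 0.012], 0.46)]
pocket2_floor [([0.622, -0.1, 0.013], 0.81)]
cup [([0.65, -0.137, 0.043], 0.59)]
```

View pics/w1.png

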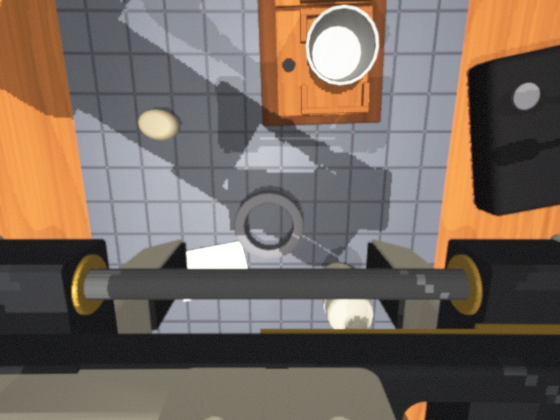

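The wrist view shows the cup rim at (307–378, 7–82), the single stud at (289,65), the small pebble at (158,124) and the tape at (269,224). Now compute positions.

```bash
cat >> h.py <<'E'
def pebble(cam,im,roi,z,cal=None):
    x0,y0,x1,y1=roi; h=cv2.cvtColor(im[y0:y1,x0:x1],cv2.COLOR_RGB2HSV)
    m=cv2.inRange(h,(12,25,90),(38,255,255)); m=cv2.morphologyEx(m,cv2.MORPH_CLOSE,np.ones((5,5)))
    cs=cv2.findContours(m,cv2.RETR_EXTERNAL,cv2.CHAIN_APPROX_NONE)[0]
    c=max(cs,key=cv2.contourArea).reshape(-1,2)+[x0,y0]
    c=cv2.convexHull(c.astype(np.int32)).reshape(-1,2)
    w=pix2plane(cam,c,z,cal)[:,:2]
    (cx,cy),(a,b),ang=cv2.minAreaRect((w*1000).astype(np.float32))
    (cx2,cy2),(wd,ln),an=cv2.fitEllipse((w*1000).astype(np.float32))
    return dict(c=(round(cx2),round(cy2)),box=(round(cx),round(cy)),size=(round(ln),round(wd)),long_axis_deg=round((an+90)%180))
E
python3 - <<'E'
from h import *
c1=get_calibration("wrist"); im1=cv2.imread('pics/w1.png')[:,:,::-1]
print("rim",pix2plane("wrist",[(342.5,44.5),(307,44),(378,44),(342,7),(342,82)],0.068,c1).round(4).tolist())
print("stud1",pix2plane("wrist",[(289,65)],0.018,c1).round(4).tolist())
print("small",pebble("wrist",im1,(125,95,195,150),0.012,c1))
c0=get_calibration("wrist"); T=np.array(c1["world_from_camera"]); T[:3,3]+=np.array([0.5246,0.0001,0.2260])-[0.58481,-0.27945,0.2264]; c0["world_from_camera"]=T
im0=cv2.imread('pics/w0.png')[:,:,::-1]
p=pix2plane("wrist",[(337,109),(337,134),(337,158),(336,215),(335.5,237),(334.5,307)],0.018,c0);print(p.round(4).tolist())
print("large",pebble("wrist",im0,(155,2,250,70),0.0145,c0)); print("med",pebble("wrist",im0,(185,220,250,270),0.013,c0))
E
```

```text
rim [[0.643, -0.1451, 0.068], [0.612, -0.1447, 0.068], [0.6739, -0.1447, 0.068], [0.641, -0.1162, 0.068], [0.6442, -0.1756, 0.068]]
stud1 [[0.5983, -0.1536, 0.018]]
small {'c': (457, -213), 'box': (456, -213), 'size': (45, 33), 'long_axis_deg': 174}
[[0.5894, 0.0829, 0.018], [0.5907, 0.0572, 0.018], [0.592, 0.0315, 0.018], [0.594, -0.0334, 0.018], [0.5946, -0.0601, 0.018], [0.5976, -0.1513, 0.018]]
large {'c': (450, 153), 'box': (450, 154), 'size': (69, 48), 'long_axis_deg': 178}
med {'c': (454, -71), 'box': (455, -71), 'size': (56, 41), 'long_axis_deg': 15}
```

```bash
python3 - <<'E'
from h import *
for nm,a,b in [("tip",(525,96),(158,216)),("basecorner nl",(482,210),(137,313))]:
    A=pix2plane("wrist",[a],0,None)[0];B=pix2plane("scene",[b],0,None)[0]
    oa=np.array(get_calibration("wrist")["world_from_camera"])[:3,3];ob=np.array(get_calibration("scene")["world_from_camera"])[:3,3]
    da,db=A-oa,B-ob;t=np.linalg.lstsq(np.c_[da,-db],ob-oa,rcond=None)[0]
    print(nm,oa+t[0]*da,ob+t[1]*db)
print(pix2plane("wrist",[(470,70),(482,210)],0.02))
E
```

```text
tip [ 0.74663488 -0.19466136  0.15648818] [ 0.76875569 -0.2535846   0.16760289]
basecorner nl [ 0.87543583 -0.32919293 -0.06874412] [ 0.87396187 -0.32139063 -0.07170049]
[[ 0.78280966 -0.15889816  0.02      ]
 [ 0.8186546  -0.30629374  0.02      ]]
```

Request:
step_arm([
  {"translation":[27,11,0],"roll":0},
  {"translation":[27,11,0],"roll":0},
  {"translation":[27,12,0],"roll":0},
  {"translation":[27,12,0],"roll":0},
  {"translation":[26.5,12,0],"roll":0},
  {"translation":[0,0,25],"roll":0},
  {"translation":[0,0,30],"roll":0},
  {"translation":[0,0,30],"roll":0},
  {"translation":[0,0,30],"roll":0},
  {"translation":[0,0,30],"roll":0},
  {"translation":[0,0,20],"roll":0},
  {"translation":[0,0,11],"roll":0},
  {"translation":[0,0,0],"roll":0},
  {"translation":[0,0,0],"roll":0},
])

```text
time: 3.6
tool_pos: [0.6434, -0.1454, 0.0513]
tool_rot: [3.141, 0.0, 1.571]
contact_force: [1.2, 0.9, 0.2]
opening: 0.0918
grip_force: 0.0
```

Request:
step_arm([
  {"translation":[0,0,0],"roll":0},
  {"translation":[0,0,0],"roll":0},
  {"translation":[0,0,0],"roll":0},
  {"translation":[0,0,0],"roll":0},
  {"translation":[0,0,0],"roll":0},
  {"translation":[0,0,0],"roll":0},
  {"translation":[0,0,0],"roll":0},
  {"translation":[0,0,0],"roll":0},
], fingers=0.5, grip_force=20)

```text
time: 4.27
tool_pos: [0.6433, -0.1457, 0.0515]
tool_rot: [3.141, 0.0, 1.571]
contact_force: [-2.3, 0.3, 5.1]
opening: 0.0632
grip_force: 20.0
```

Request:
step_arm([
  {"translation":[0,0,-10],"roll":0},
  {"translation":[0,0,-25],"roll":0},
  {"translation":[0,0,-35],"roll":0},
  {"translation":[0,0,-35],"roll":0},
  {"translation":[0,0,-35],"roll":0},
  {"translation":[20,-5,0],"roll":0},
  {"translation":[36,-8,0],"roll":0},
  {"translation":[36,-8,0],"roll":0},
  {"translation":[36,-8,0],"roll":0},
  {"translation":[36,-8,0],"roll":0},
  {"translation":[36,-8,0],"roll":0},
  {"translation":[36,-8,0],"roll":0},
  {"translation":[36,-8,0],"roll":0},
  {"translation":[36,-8,0],"roll":0},
  {"translation":[36,-8,0],"roll":0},
  {"translation":[16,-3,0],"roll":0},
  {"translation":[0,0,0],"roll":0},
  {"translation":[0,0,0],"roll":0},
  {"translation":[0,0,0],"roll":0},
])

```text
time: 5.85
tool_pos: [0.5632, 0.2137, 0.1908]
tool_rot: [3.142, 0.001, 1.571]
contact_force: [-0.5, 0.3, -0.8]
opening: 0.063
grip_force: 20.0
```

```bash
python3 - <<'E'
from h import *
s=observe();print(s["tool_pos"],s["tool_rot"],s["opening"],s["grip_force"])
im=snap("wrist","w2.png")
import json;c=get_calibration("wrist")
json.dump({k:np.array(v).tolist() for k,v in c.items()},open("c2.json","w"))
print([(np.round(r["at"],3).tolist(),round(r["confidence"],2)) for r in search_frame("wrist","cup_stand")[:4]])
E
```

```text
[0.56321611 0.21370715 0.19078407] [3.14150496e+00 5.52766433e-04 1.57052508e+00] 0.06299828699619638 19.9997619073838
[([0.566, 0.323, 0.031], 0.65)]
```

View pics/w2.png

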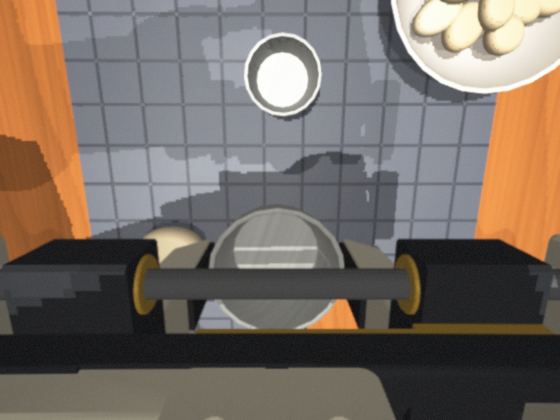

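The stand cup's rim spans (245–322, 34–116), and the held cup's rim has its top at (278,208) and spans 210–345. Bowl edge at (392,20).

```bash
python3 - <<'E'
from h import *
import json;c=json.load(open("c2.json"))
print("stand",pix2plane("wrist",[(283.5,75),(245,75),(322,75),(283,34),(283,116)],0.057,c).round(4).tolist())
print("held",pix2plane("wrist",[(277.5,208),(277.5,328),(210,262),(345,262)],0.2075,c).round(4).tolist())
print("bowl",pix2plane("wrist",[(392,20),(430,75)],0.06,c).round(4).tolist())
E
```

```text
stand [[0.5696, 0.3192, 0.057], [0.538, 0.3192, 0.057], [0.6012, 0.3191, 0.057], [0.569, 0.3495, 0.057], [0.5694, 0.2869, 0.057]]
held [[0.5642, 0.2446, 0.2075], [0.5643, 0.1848, 0.2075], [0.5333, 0.2191, 0.2075], [0.5952, 0.2191, 0.2075]]
bowl [[0.6539, 0.3584, 0.06], [0.6882, 0.3184, 0.06]]
```

Request:
step_arm([
  {"translation":[18,1,0],"roll":0},
  {"translation":[29,2,0],"roll":0},
  {"translation":[29,2,0],"roll":0},
  {"translation":[29,0.5,0],"roll":0},
  {"translation":[0,0,0],"roll":0},
  {"translation":[0,0,25],"roll":0},
  {"translation":[0,0,30],"roll":0},
  {"translation":[0,0,20],"roll":0},
  {"translation":[0,0,15],"roll":0},
  {"translation":[0,0,10],"roll":0},
  {"translation":[0,0,8],"roll":0},
  {"translation":[0,0,6],"roll":0},
  {"translation":[0,0,4],"roll":0},
  {"translation":[0,0,2],"roll":0},
  {"translation":[0,0,0],"roll":0},
  {"translation":[0,0,0],"roll":0},
])

```text
time: 7.28
tool_pos: [0.5689, 0.3197, 0.0714]
tool_rot: [3.14, -0.0, 1.571]
contact_force: [-0.3, 0.3, -0.6]
opening: 0.063
grip_force: 20.0
```

Request:
step_arm([
  {"translation":[0,0,2],"roll":0},
  {"translation":[0,0,2],"roll":0},
  {"translation":[0,0,1.5],"roll":0},
  {"translation":[0,0,0],"roll":0},
  {"translation":[0,0,0],"roll":0},
])

```text
time: 7.7
tool_pos: [0.5685, 0.3195, 0.0651]
tool_rot: [-3.142, 0.0, 1.571]
contact_force: [-0.4, -0.3, -1.2]
opening: 0.0631
grip_force: 20.0
```

Request:
step_arm([
  {"translation":[0,0,1],"roll":0},
  {"translation":[0,0,1],"roll":0},
  {"translation":[0,0,0],"roll":0},
  {"translation":[0,0,0],"roll":0},
])

```text
time: 8.03
tool_pos: [0.5691, 0.3198, 0.0644]
tool_rot: [3.14, -0.001, 1.571]
contact_force: [-1.4, -0.5, 5.1]
opening: 0.0628
grip_force: 20.0
```

Request:
step_arm([
  {"translation":[0,0,0],"roll":0},
  {"translation":[0,0,0],"roll":0},
  {"translation":[0,0,0],"roll":0},
  {"translation":[0,0,0],"roll":0},
  {"translation":[0,0,0],"roll":0},
  {"translation":[0,0,-15],"roll":0},
  {"translation":[0,0,-35],"roll":0},
  {"translation":[0,0,-35],"roll":0},
  {"translation":[0,0,-35],"roll":0},
  {"translation":[0,0,-30],"roll":0},
  {"translation":[-35,0,0],"roll":0},
  {"translation":[-35,0,0],"roll":0},
  {"translation":[-35,0,0],"roll":0},
  {"translation":[0,0,0],"roll":0},
  {"translation":[0,0,0],"roll":0},
], fingers=1)

```text
time: 9.28
tool_pos: [0.5688, 0.2129, 0.2135]
tool_rot: [3.141, -0.0, 1.568]
contact_force: [0.7, 0.5, 0.1]
opening: 0.0917
grip_force: 0.0
```

```bash
python3 - <<'E'
from h import *
s=observe();print(s["tool_pos"],s["opening"])
im=read_camera("wrist"); a=im[0:240,180:400]
b=read_camera("scene")[190:250,350:440]
o=np.zeros((480,800,3),np.uint8);o[:480,:440]=cv2.resize(a,(440,480));o[:240,440:800]=cv2.resize(b,(360,240));cv2.imwrite('pics/n.png',o[:,:,::-1])
E
```

```text
[0.56878055 0.21289945 0.21348746] 0.09165962313747128
```

View pics/n.png

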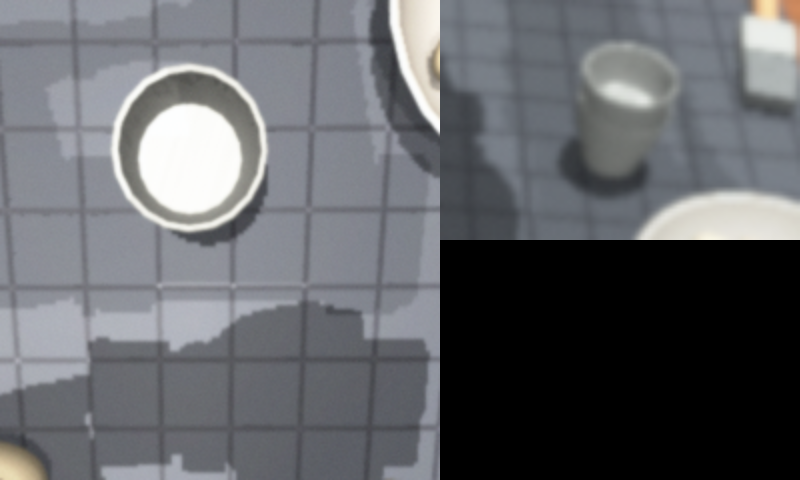

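The cup is nested upright: rim centred at (190,148) in the crop, and the scene crop shows it seated straight. Next, the small pebble.

Request:
step_arm([
  {"translation":[-20,-6,0],"roll":0},
  {"translation":[-37,-9.5,0],"roll":0},
  {"translation":[-37,-9.5,0],"roll":0},
  {"translation":[-37,-9.5,0],"roll":0},
  {"translation":[-37,-9.5,0],"roll":0},
  {"translation":[-37,-9.5,0],"roll":0},
  {"translation":[-37,-9.5,0],"roll":0},
  {"translation":[-37,-9.5,0],"roll":0},
  {"translation":[-37,-9.5,0],"roll":0},
  {"translation":[-37,-9.5,0],"roll":0},
  {"translation":[-37,-9.5,0],"roll":0},
  {"translation":[-36,-10,0],"roll":0},
])

```text
time: 10.38
tool_pos: [0.4578, -0.2123, 0.2132]
tool_rot: [3.141, -0.0, 1.573]
contact_force: [1.0, 0.5, -0.1]
opening: 0.0913
grip_force: 0.0
```

Request:
step_arm([
  {"translation":[0,0,10],"roll":-0.12},
  {"translation":[0,0,10],"roll":-0.12},
  {"translation":[0,0,10],"roll":-0.12},
  {"translation":[0,0,10],"roll":-0.12},
  {"translation":[0,0,10],"roll":-0.12},
  {"translation":[0,0,10],"roll":-0.12},
  {"translation":[0,0,10],"roll":-0.12},
  {"translation":[0,0,10],"roll":-0.12},
  {"translation":[0,0,10],"roll":-0.12},
  {"translation":[0,0,10],"roll":-0.12},
  {"translation":[0,0,10],"roll":-0.12},
  {"translation":[0,0,10],"roll":-0.12},
  {"translation":[0,0,0],"roll":-0.025},
  {"translation":[0,0,0],"roll":0},
  {"translation":[0,0,0],"roll":0},
])

```text
time: 11.63
tool_pos: [0.4583, -0.2112, 0.0936]
tool_rot: [-3.141, 0.001, 3.034]
contact_force: [-1.1, 0.2, 0.3]
opening: 0.0919
grip_force: 0.0
```

Request:
step_arm([
  {"translation":[1,1,20],"roll":0},
  {"translation":[0,0,30],"roll":0},
  {"translation":[0,0,20],"roll":0},
  {"translation":[0,0,10],"roll":0},
  {"translation":[0,0,5],"roll":0},
  {"translation":[0,0,0],"roll":0},
  {"translation":[0,0,0],"roll":0},
])

```text
time: 12.22
tool_pos: [0.4574, -0.2108, 0.0091]
tool_rot: [-3.141, 0.001, 3.035]
contact_force: [0.1, 0.1, 0.3]
opening: 0.0921
grip_force: 0.0
```

Request:
step_arm([
  {"translation":[0,0,0],"roll":0},
  {"translation":[0,0,0],"roll":0},
  {"translation":[0,0,0],"roll":0},
  {"translation":[0,0,0],"roll":0},
  {"translation":[0,0,0],"roll":0},
  {"translation":[0,0,0],"roll":0},
  {"translation":[0,0,0],"roll":0},
  {"translation":[0,0,0],"roll":0},
  {"translation":[0,0,0],"roll":0},
], fingers=0.2, grip_force=15)

```text
time: 12.97
tool_pos: [0.4566, -0.2104, 0.0082]
tool_rot: [3.142, 0.0, 3.036]
contact_force: [0.6, 1.1, -0.1]
opening: 0.0364
grip_force: 0.0
```

Request:
step_arm([
  {"translation":[0,0,0],"roll":0},
  {"translation":[0,0,0],"roll":0},
  {"translation":[0,0,0],"roll":0},
])

```text
time: 13.22
tool_pos: [0.4566, -0.2104, 0.0082]
tool_rot: [3.142, -0.0, 3.036]
contact_force: [0.8, 0.7, -0.4]
opening: 0.0302
grip_force: 15.0
```

Request:
step_arm([
  {"translation":[0,0,-10],"roll":0},
  {"translation":[0,0,-20],"roll":0},
  {"translation":[0,0,-20],"roll":0},
  {"translation":[0,0,-10],"roll":0.119},
  {"translation":[0,0,-5],"roll":0.119},
  {"translation":[0,0,-5],"roll":0.119},
  {"translation":[0,0,-5],"roll":0.119},
  {"translation":[0,0,-5],"roll":0.119},
  {"translation":[0,0,0],"roll":0.119},
  {"translation":[0,0,0],"roll":0.119},
  {"translation":[0,0,0],"roll":0.119},
  {"translation":[0,0,0],"roll":0.119},
  {"translation":[0,0,0],"roll":0.119},
  {"translation":[0,0,0],"roll":0.119},
  {"translation":[0,0,0],"roll":0.119},
  {"translation":[0,0,0],"roll":0},
])

```text
time: 14.55
tool_pos: [0.4567, -0.2104, 0.0889]
tool_rot: [3.141, 0.0, 1.604]
contact_force: [0.5, 0.7, -0.6]
opening: 0.0302
grip_force: 15.0
```

Request:
step_arm([
  {"translation":[4,15,0],"roll":0},
  {"translation":[8,28,0],"roll":0},
  {"translation":[8,29,0],"roll":0},
  {"translation":[8,29,0],"roll":0},
  {"translation":[8,29,0],"roll":0},
  {"translation":[8,29,0],"roll":0},
  {"translation":[8,25,0],"roll":0},
  {"translation":[1,6,0],"roll":0},
  {"translation":[0,0,0],"roll":0},
  {"translation":[0,0,0],"roll":0},
])

```text
time: 15.38
tool_pos: [0.6437, -0.1504, 0.088]
tool_rot: [-3.14, -0.0, 1.61]
contact_force: [0.2, 0.1, 0.0]
opening: 0.0305
grip_force: 15.0
```

```bash
python3 - <<'E'
from h import *
s=observe();print(s["tool_pos"],s["tool_rot"],s["opening"])
a=read_camera("wrist");b=read_camera("scene")[180:270,180:340]
o=np.zeros((580,560,3),np.uint8);o[:420]=a;o[420:580,:284]=cv2.resize(b,(284,160));cv2.imwrite('pics/p.png',o[:,:,::-1])
E
```

```text
[ 0.64370835 -0.15037322  0.08795777] [-3.14022619e+00 -1.83732283e-04  1.61017116e+00] 0.030481899804815596
```

View pics/p.png

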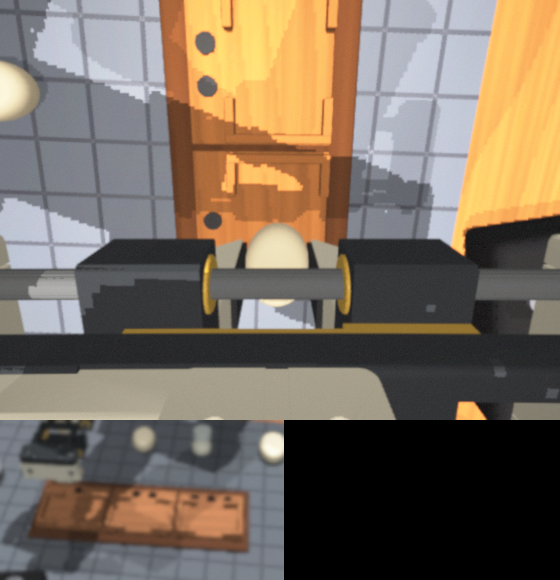

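Held pebble spans rows 222–305 at column 277; studs at (205,43), (208,86) and (213,220). Quick check of the offsets.

```bash
python3 - <<'E'
from h import *
print(pix2plane("wrist",[(277,222),(277,305),(246,263),(308,263)],0.093).round(4).tolist())
print(pix2plane("wrist",[(205,43),(208,86),(213,220)],0.018).round(4).tolist())
E
```

```text
[[0.6431, -0.1296, 0.093], [0.6449, -0.1741, 0.093], [0.6285, -0.1515, 0.093], [0.6594, -0.1503, 0.093]]
[[0.5944, -0.0367, 0.018], [0.5959, -0.0619, 0.018], [0.5981, -0.1522, 0.018]]
```

Request:
step_arm([
  {"translation":[1,1,15],"roll":0},
  {"translation":[0,0,20],"roll":0},
  {"translation":[0,0,15],"roll":0},
  {"translation":[0,0,8],"roll":0},
  {"translation":[0,0,5],"roll":0},
  {"translation":[0,0,3],"roll":0},
  {"translation":[0,0,1],"roll":0},
  {"translation":[0,0,1],"roll":0},
  {"translation":[0,0,0],"roll":0},
  {"translation":[0,0,0],"roll":0},
])

```text
time: 16.32
tool_pos: [0.6459, -0.1495, 0.021]
tool_rot: [3.14, 0.0, 1.608]
contact_force: [0.7, 0.0, -0.5]
opening: 0.0302
grip_force: 15.0
```

Request:
step_arm([
  {"translation":[0,0,0.7],"roll":0},
  {"translation":[0,0,0.7],"roll":0},
  {"translation":[0,0,0],"roll":0},
  {"translation":[0,0,0],"roll":0},
])

```text
time: 16.65
tool_pos: [0.6458, -0.1494, 0.0192]
tool_rot: [3.141, 0.0, 1.608]
contact_force: [-0.5, -0.6, 2.5]
opening: 0.0302
grip_force: 15.0
```

Request:
step_arm([
  {"translation":[0,0,0],"roll":0},
  {"translation":[0,0,0],"roll":0},
  {"translation":[0,0,0],"roll":0},
  {"translation":[0,0,0],"roll":0},
  {"translation":[0,0,-5],"roll":0},
  {"translation":[0,0,-15],"roll":0},
  {"translation":[0,0,-30],"roll":0},
  {"translation":[0,0,-30],"roll":0},
  {"translation":[0,0,-30],"roll":0},
  {"translation":[0,0,0],"roll":0},
], fingers=0.46)

```text
time: 17.48
tool_pos: [0.6488, -0.1504, 0.1365]
tool_rot: [3.13, 0.004, 1.608]
contact_force: [0.5, -0.0, 0.5]
opening: 0.0425
grip_force: 0.0
```

Request:
step_arm([
  {"translation":[1,-20,-15],"roll":0},
  {"translation":[3,-28,-15],"roll":0},
  {"translation":[3,-28,-15],"roll":0},
  {"translation":[3,-28,-15],"roll":0},
  {"translation":[3,-28,-15],"roll":0},
  {"translation":[3,-28,0],"roll":0},
  {"translation":[3,-28,0],"roll":0},
  {"translation":[0,0,0],"roll":0},
  {"translation":[0,0,0],"roll":0},
  {"translation":[0,0,0],"roll":0},
], fingers=1)

```text
time: 18.32
tool_pos: [0.4577, -0.1376, 0.2043]
tool_rot: [3.14, 0.001, 1.608]
contact_force: [0.4, 0.5, 0.2]
opening: 0.0921
grip_force: 0.0
```

```bash
python3 - <<'E'
from h import *
s=observe();print(s["tool_pos"],s["tool_rot"])
im=snap("wrist","w4.png")
print([(np.round(r["at"],3).tolist(),round(r["confidence"],2)) for r in search_frame("wrist","pebble_medium")[:4]])
c=get_calibration("wrist");K=np.array(c["camera_matrix"]);T=np.linalg.inv(np.array(c["world_from_camera"]))
p=T[:3,:3]@[.4545,-.071,.014]+T[:3,3]; u=K[0,0]*p[0]/-p[2]+K[0,2]; v=K[1,1]*-p[1]/-p[2]+K[1,2]; print(u,v)
u,v=int(u),int(v); print(pebble("wrist",im,(max(u-70,0),max(v-60,0),u+70,min(v+60,235)),0.013,c))
E
```

```text
[ 0.45769995 -0.13762957  0.2042955 ] [3.13995681e+00 6.99877392e-04 1.60750616e+00]
[([0.457, -0.071, 0.024], 0.76)]
275.002100218107 124.49755215245027
{'c': (455, -70), 'box': (455, -70), 'size': (55, 38), 'long_axis_deg': 8}
```

Request:
step_arm([
  {"translation":[20,-0.5,0],"roll":0},
  {"translation":[28,0,0],"roll":0},
  {"translation":[19.5,0,0],"roll":0},
  {"translation":[0,0,10],"roll":0.119},
  {"translation":[0,0,10],"roll":0.119},
  {"translation":[0,0,10],"roll":0.119},
  {"translation":[0,0,10],"roll":0.119},
  {"translation":[0,0,10],"roll":0.119},
  {"translation":[0,0,10],"roll":0.119},
  {"translation":[0,0,10],"roll":0.119},
  {"translation":[0,0,10],"roll":0.119},
  {"translation":[0,0,10],"roll":0.119},
  {"translation":[0,0,10],"roll":0.119},
  {"translation":[0,0,10],"roll":0.119},
  {"translation":[0,0,10],"roll":0.119},
  {"translation":[0,0,0],"roll":0},
  {"translation":[0,0,0],"roll":0},
])

```text
time: 19.83
tool_pos: [0.4543, -0.0698, 0.0833]
tool_rot: [-3.141, 0.001, 0.184]
contact_force: [-0.2, 0.5, 0.2]
opening: 0.0922
grip_force: 0.0
```

Request:
step_arm([
  {"translation":[0,0,20],"roll":0},
  {"translation":[0,0,25],"roll":0},
  {"translation":[0,0,15],"roll":0},
  {"translation":[0,0,10],"roll":0},
  {"translation":[0,0,5],"roll":0},
  {"translation":[0,0,0],"roll":0},
  {"translation":[0,0,0],"roll":0},
])

```text
time: 20.42
tool_pos: [0.4546, -0.07, 0.0093]
tool_rot: [3.141, -0.001, 0.181]
contact_force: [0.3, 0.1, 0.5]
opening: 0.0918
grip_force: 0.0
```

Request:
step_arm([
  {"translation":[0,0,0],"roll":0},
  {"translation":[0,0,0],"roll":0},
  {"translation":[0,0,0],"roll":0},
  {"translation":[0,0,0],"roll":0},
  {"translation":[0,0,0],"roll":0},
  {"translation":[0,0,0],"roll":0},
  {"translation":[0,0,0],"roll":0},
  {"translation":[0,0,0],"roll":0},
  {"translation":[0,0,0],"roll":0},
  {"translation":[0,0,0],"roll":0},
  {"translation":[0,0,0],"roll":0},
  {"translation":[0,0,0],"roll":0},
], fingers=0.25, grip_force=15)

```text
time: 21.42
tool_pos: [0.4539, -0.0699, 0.0088]
tool_rot: [-3.142, -0.0, 0.18]
contact_force: [0.6, 0.6, 1.0]
opening: 0.036
grip_force: 15.0
```

Request:
step_arm([
  {"translation":[0,0,-10],"roll":0},
  {"translation":[0,0,-20],"roll":0},
  {"translation":[0,0,-20],"roll":0},
  {"translation":[0,0,-10],"roll":-0.119},
  {"translation":[0,0,-5],"roll":-0.119},
  {"translation":[0,0,-5],"roll":-0.119},
  {"translation":[0,0,-5],"roll":-0.119},
  {"translation":[0,0,-5],"roll":-0.119},
  {"translation":[0,0,0],"roll":-0.119},
  {"translation":[0,0,0],"roll":-0.119},
  {"translation":[0,0,0],"roll":-0.119},
  {"translation":[0,0,0],"roll":-0.119},
  {"translation":[0,0,0],"roll":-0.119},
  {"translation":[0,0,0],"roll":-0.119},
  {"translation":[0,0,0],"roll":-0.119},
  {"translation":[0,0,0],"roll":0},
])

```text
time: 22.75
tool_pos: [0.4538, -0.0698, 0.0887]
tool_rot: [-3.141, -0.0, 1.612]
contact_force: [0.2, -0.6, -0.2]
opening: 0.0363
grip_force: 15.0
```

Request:
step_arm([
  {"translation":[1,15,0],"roll":0},
  {"translation":[3,28,0],"roll":0},
  {"translation":[3,29,0],"roll":0},
  {"translation":[3,29,0],"roll":0},
  {"translation":[3,29,0],"roll":0},
  {"translation":[3,29,0],"roll":0},
  {"translation":[1,25,0],"roll":0},
  {"translation":[0,5,0],"roll":0},
  {"translation":[0,0,0],"roll":0},
  {"translation":[0,0,0],"roll":0},
])

```text
time: 23.58
tool_pos: [0.6411, -0.0458, 0.0881]
tool_rot: [-3.14, -0.0, 1.606]
contact_force: [0.4, 0.2, -1.1]
opening: 0.0366
grip_force: 15.0
```

```bash
python3 - <<'E'
from h import *
s=observe();print(s["tool_pos"],s["tool_rot"],s["opening"])
a=read_camera("wrist");b=read_camera("scene")[180:270,180:340]
o=np.zeros((580,560,3),np.uint8);o[:420]=a;o[420:580,:284]=cv2.resize(b,(284,160));cv2.imwrite('pics/p2.png',o[:,:,::-1])
E
```

```text
[ 0.64110889 -0.04581963  0.08809412] [-3.13959229e+00 -3.20670763e-04  1.60607571e+00] 0.03664072333897963
```

View pics/p2.png

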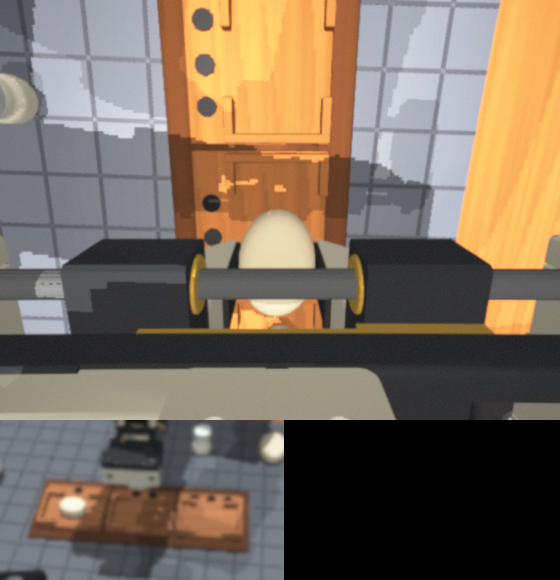

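The small pebble lies in the one-stud pocket (scene crop 72,505). The held medium pebble spans rows 209–316, and the studs are at (203,19), (205,64), (207,106), (211,203) and (213,237).

```bash
python3 - <<'E'
from h import *
print(pix2plane("wrist",[(277,209),(277,316)],0.093).round(4).tolist())
print(pix2plane("wrist",[(203,19),(205,64),(207,106),(211,203),(213,237)],0.018).round(4).tolist())
E
```

```text
[[0.6405, -0.0183, 0.093], [0.6426, -0.0758, 0.093]]
[[0.5911, 0.0818, 0.018], [0.5918, 0.0562, 0.018], [0.5926, 0.0307, 0.018], [0.5943, -0.0348, 0.018], [0.5955, -0.0602, 0.018]]
```

Request:
step_arm([
  {"translation":[1,1,15],"roll":0},
  {"translation":[0,0,20],"roll":0},
  {"translation":[0,0,15],"roll":0},
  {"translation":[0,0,8],"roll":0},
  {"translation":[0,0,5],"roll":0},
  {"translation":[0,0,2.5],"roll":0},
  {"translation":[0,0,1],"roll":0},
  {"translation":[0,0,1],"roll":0},
  {"translation":[0,0,0],"roll":0},
  {"translation":[0,0,0],"roll":0},
])

```text
time: 24.52
tool_pos: [0.6435, -0.0449, 0.022]
tool_rot: [3.14, 0.0, 1.608]
contact_force: [-0.7, -0.3, -0.6]
opening: 0.0367
grip_force: 15.0
```

Request:
step_arm([
  {"translation":[0,0,0.7],"roll":0},
  {"translation":[0,0,0.3],"roll":0},
  {"translation":[0,0,0],"roll":0},
  {"translation":[0,0,0],"roll":0},
])

```text
time: 24.85
tool_pos: [0.6432, -0.0449, 0.0204]
tool_rot: [3.141, 0.0, 1.608]
contact_force: [0.4, -0.6, -0.1]
opening: 0.0368
grip_force: 15.0
```

Request:
step_arm([
  {"translation":[0,0,0.6],"roll":0},
  {"translation":[0,0,0.5],"roll":0},
  {"translation":[0,0,0],"roll":0},
  {"translation":[0,0,0],"roll":0},
])

```text
time: 25.18
tool_pos: [0.6433, -0.0449, 0.0198]
tool_rot: [3.141, 0.0, 1.608]
contact_force: [-2.0, -0.2, 5.3]
opening: 0.0363
grip_force: 15.0
```

Request:
step_arm([
  {"translation":[0,0,0],"roll":0},
  {"translation":[0,0,0],"roll":0},
  {"translation":[0,0,0],"roll":0},
  {"translation":[0,0,0],"roll":0},
  {"translation":[0,0,-5],"roll":0},
  {"translation":[0,0,-15],"roll":0},
  {"translation":[0,0,-30],"roll":0},
  {"translation":[0,0,-30],"roll":0},
  {"translation":[0,0,-30],"roll":0},
  {"translation":[0,0,0],"roll":0},
], fingers=0.51)

```text
time: 26.02
tool_pos: [0.6465, -0.0454, 0.1366]
tool_rot: [3.13, 0.003, 1.608]
contact_force: [1.0, -0.6, 0.6]
opening: 0.0465
grip_force: 0.0
```

Request:
step_arm([
  {"translation":[16,-20,-15],"roll":0},
  {"translation":[21,-28,-15],"roll":0},
  {"translation":[21,-28,-15],"roll":0},
  {"translation":[21,-28,-15],"roll":0},
  {"translation":[21,-28,-15],"roll":0},
  {"translation":[21,-28,0],"roll":0},
  {"translation":[21,-28,0],"roll":0},
  {"translation":[0,0,0],"roll":0},
  {"translation":[0,0,0],"roll":0},
  {"translation":[0,0,0],"roll":0},
], fingers=1)

```text
time: 26.85
tool_pos: [0.4507, 0.09, 0.2046]
tool_rot: [3.14, 0.0, 1.608]
contact_force: [0.7, -0.6, -0.1]
opening: 0.0919
grip_force: 0.0
```

```bash
python3 - <<'E'
from h import *
s=observe();print(s["tool_pos"],s["tool_rot"])
im=snap("wrist","w5.png")
print([(np.round(r["at"],3).tolist(),round(r["confidence"],2)) for r in search_frame("wrist","pebble_large")[:4]])
c=get_calibration("wrist");K=np.array(c["camera_matrix"]);T=np.linalg.inv(np.array(c["world_from_camera"]))
p=T[:3,:3]@[.450,.153,.014]+T[:3,3]; u=int(K[0,0]*p[0]/-p[2]+K[0,2]); v=int(K[1,1]*-p[1]/-p[2]+K[1,2])
print(u,v,pebble("wrist",im,(max(u-80,0),max(v-70,0),u+80,min(v+70,235)),0.0145,c))
E
```

```text
[0.45069663 0.08996171 0.20459604] [3.14004406e+00 2.66576592e-04 1.60823217e+00]
[([0.454, 0.152, 0.028], 0.78)]
277 127 {'c': (451, 152), 'box': (451, 152), 'size': (69, 46), 'long_axis_deg': 180}
```

Request:
step_arm([
  {"translation":[18,1,0],"roll":0},
  {"translation":[26,1,0],"roll":0},
  {"translation":[18,0,0],"roll":0},
  {"translation":[0,0,9],"roll":0.1237},
  {"translation":[0,0,9],"roll":0.1237},
  {"translation":[0,0,9],"roll":0.1237},
  {"translation":[0,0,9],"roll":0.1237},
  {"translation":[0,0,9],"roll":0.1237},
  {"translation":[0,0,9],"roll":0.1237},
  {"translation":[0,0,9],"roll":0.1237},
  {"translation":[0,0,9],"roll":0.1237},
  {"translation":[0,0,9],"roll":0.1237},
  {"translation":[0,0,9],"roll":0.1237},
  {"translation":[0,0,9],"roll":0.1237},
  {"translation":[0,0,9],"roll":0.1237},
  {"translation":[0,0,9],"roll":0.1237},
  {"translation":[0,0,0],"roll":0},
  {"translation":[0,0,0],"roll":0},
])

```text
time: 28.45
tool_pos: [0.4501, 0.1516, 0.0866]
tool_rot: [3.141, 0.001, 0.002]
contact_force: [0.9, -0.8, -0.5]
opening: 0.0918
grip_force: 0.0
```

Request:
step_arm([
  {"translation":[1,0,20],"roll":0},
  {"translation":[0,0,27],"roll":0},
  {"translation":[0,0,15],"roll":0},
  {"translation":[0,0,10],"roll":0},
  {"translation":[0,0,5],"roll":0},
  {"translation":[0,0,0],"roll":0},
  {"translation":[0,0,0],"roll":0},
])

```text
time: 29.03
tool_pos: [0.4514, 0.1521, 0.0108]
tool_rot: [-3.141, -0.001, 0.001]
contact_force: [1.1, 0.5, 0.6]
opening: 0.0917
grip_force: 0.0
```

Request:
step_arm([
  {"translation":[0,0,0],"roll":0},
  {"translation":[0,0,0],"roll":0},
  {"translation":[0,0,0],"roll":0},
  {"translation":[0,0,0],"roll":0},
  {"translation":[0,0,0],"roll":0},
  {"translation":[0,0,0],"roll":0},
  {"translation":[0,0,0],"roll":0},
  {"translation":[0,0,0],"roll":0},
  {"translation":[0,0,0],"roll":0},
  {"translation":[0,0,0],"roll":0},
], fingers=0.35, grip_force=18)

```text
time: 29.87
tool_pos: [0.4507, 0.1521, 0.0102]
tool_rot: [3.142, -0.0, -0.0]
contact_force: [-0.5, 0.3, 0.1]
opening: 0.0445
grip_force: 18.0
```

Request:
step_arm([
  {"translation":[0,0,-10],"roll":0},
  {"translation":[0,0,-20],"roll":0},
  {"translation":[0,0,-20],"roll":0},
  {"translation":[0,0,-10],"roll":-0.1235},
  {"translation":[0,0,-5],"roll":-0.1235},
  {"translation":[0,0,-5],"roll":-0.1235},
  {"translation":[0,0,-5],"roll":-0.1235},
  {"translation":[0,0,-5],"roll":-0.1235},
  {"translation":[0,0,0],"roll":-0.1235},
  {"translation":[0,0,0],"roll":-0.1235},
  {"translation":[0,0,0],"roll":-0.1235},
  {"translation":[0,0,0],"roll":-0.1235},
  {"translation":[0,0,0],"roll":-0.1235},
  {"translation":[0,0,0],"roll":-0.1235},
  {"translation":[0,0,0],"roll":-0.1235},
  {"translation":[0,0,0],"roll":-0.1235},
  {"translation":[0,0,0],"roll":0},
])

```text
time: 31.28
tool_pos: [0.4506, 0.1521, 0.0907]
tool_rot: [3.142, 0.0, 1.61]
contact_force: [-0.5, -0.2, -0.8]
opening: 0.0444
grip_force: 18.0
```

Request:
step_arm([
  {"translation":[-8,14,0],"roll":0},
  {"translation":[-15,28,0],"roll":0},
  {"translation":[-15,28,0],"roll":0},
  {"translation":[-15,28,0],"roll":0},
  {"translation":[-15,28,0],"roll":0},
  {"translation":[-15,28,0],"roll":0},
  {"translation":[-13,24,0],"roll":0},
  {"translation":[-4,7,0],"roll":0},
  {"translation":[0,0,0],"roll":0},
  {"translation":[0,0,0],"roll":0},
])

```text
time: 32.12
tool_pos: [0.6381, 0.0587, 0.0898]
tool_rot: [-3.14, -0.0, 1.603]
contact_force: [-0.0, -0.3, -1.4]
opening: 0.0442
grip_force: 18.0
```

```bash
python3 - <<'E'
from h import *
s=observe();print(s["tool_pos"],s["tool_rot"],s["opening"])
a=read_camera("wrist");b=read_camera("scene")[180:270,180:340]
o=np.zeros((580,560,3),np.uint8);o[:420]=a;o[420:580,:284]=cv2.resize(b,(284,160));cv2.imwrite('pics/p3.png',o[:,:,::-1])
E
```

```text
[0.63813016 0.05868715 0.08983943] [-3.13986158e+00 -3.57316118e-04  1.60270007e+00] 0.04418216887075132
```

View pics/p3.png

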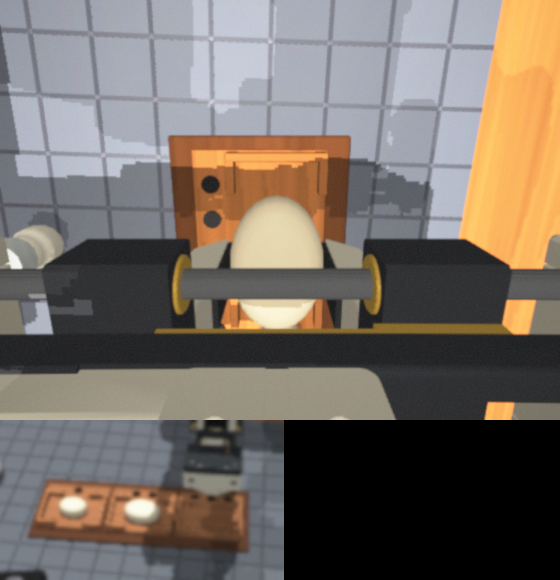

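Small and medium lie flat in the one- and two-stud pockets. The large pebble is held centred (column 277) above the three-stud pocket (studs 210,184 and 212,219). Lowering it now.

Request:
step_arm([
  {"translation":[0,0,15],"roll":0},
  {"translation":[0,0,20],"roll":0},
  {"translation":[0,0,15],"roll":0},
  {"translation":[0,0,8],"roll":0},
  {"translation":[0,0,5],"roll":0},
  {"translation":[0,0,2.5],"roll":0},
  {"translation":[0,0,1],"roll":0},
  {"translation":[0,0,1],"roll":0},
  {"translation":[0,0,0.5],"roll":0},
  {"translation":[0,0,0],"roll":0},
  {"translation":[0,0,0],"roll":0},
])

```text
time: 33.13
tool_pos: [0.6393, 0.0585, 0.0227]
tool_rot: [3.141, 0.0, 1.605]
contact_force: [-0.1, -0.1, -1.2]
opening: 0.0446
grip_force: 18.0
```

Request:
step_arm([
  {"translation":[0,0,0.7],"roll":0},
  {"translation":[0,0,0.4],"roll":0},
  {"translation":[0,0,0],"roll":0},
  {"translation":[0,0,0],"roll":0},
])

```text
time: 33.47
tool_pos: [0.6392, 0.0585, 0.0214]
tool_rot: [3.141, 0.0, 1.605]
contact_force: [0.8, 0.3, -0.7]
opening: 0.0446
grip_force: 18.0
```

Request:
step_arm([
  {"translation":[0,0,0.5],"roll":0},
  {"translation":[0,0,0.3],"roll":0},
  {"translation":[0,0,0],"roll":0},
  {"translation":[0,0,0],"roll":0},
])

```text
time: 33.8
tool_pos: [0.6392, 0.0585, 0.0212]
tool_rot: [3.141, 0.0, 1.605]
contact_force: [-1.8, -0.7, 4.8]
opening: 0.0445
grip_force: 18.0
```

Touching the floor. I'll release slightly, retreat, and check.

Request:
step_arm([
  {"translation":[0,0,0],"roll":0},
  {"translation":[0,0,0],"roll":0},
  {"translation":[0,0,0],"roll":0},
  {"translation":[0,0,0],"roll":0},
  {"translation":[0,0,-5],"roll":0},
  {"translation":[0,0,-15],"roll":0},
  {"translation":[0,0,-30],"roll":0},
  {"translation":[0,0,-30],"roll":0},
  {"translation":[0,0,-30],"roll":0},
  {"translation":[-20,0,-30],"roll":0},
  {"translation":[-35,0,-20],"roll":0},
  {"translation":[-35,0,-20],"roll":0},
  {"translation":[-35,0,-20],"roll":0},
  {"translation":[-35,0,0],"roll":0},
  {"translation":[-35,0,0],"roll":0},
  {"translation":[-35,0,0],"roll":0},
  {"translation":[-30,0,0],"roll":0},
  {"translation":[0,0,0],"roll":0},
  {"translation":[0,0,0],"roll":0},
], fingers=0.58)

```text
time: 35.38
tool_pos: [0.6476, -0.2032, 0.2201]
tool_rot: [-3.141, -0.0, 1.602]
contact_force: [0.4, 1.2, -0.1]
opening: 0.0528
grip_force: 0.0
```

```bash
python3 - <<'E'
from h import *
s=observe();print(s["tool_pos"],s["time"])
a=read_camera("wrist");b=read_camera("scene")[150:270,180:440]
o=np.zeros((560,560,3),np.uint8);o[:300]=a[:300];o[300:558]=cv2.resize(b,(560,258));cv2.imwrite('pics/f.png',o[:,:,::-1])
E
```

```text
[ 0.64755664 -0.20315671  0.22006742] 35.3833
```

View pics/f.png

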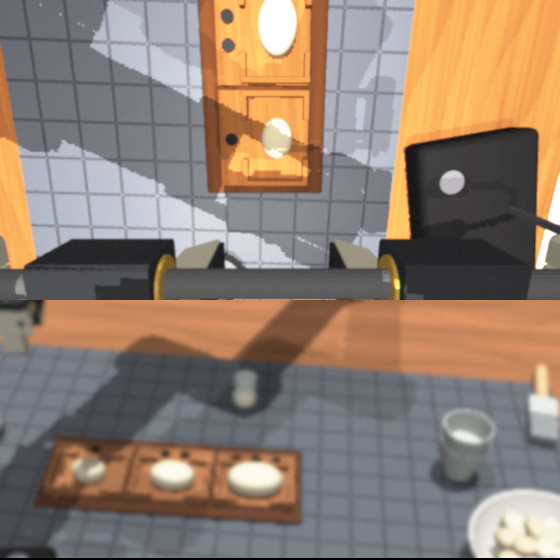

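All three pebbles lie flat near the middle of their pockets (scene crop 90,470; 172,474; 255,478). The cups are nested upright at (466,443), and the tin and brush are undisturbed.

```bash
python3 -c "
from cell import *
print(hand_in())"
```

```text
the job is handed in; nothing more can be done
None
```

I handed the job in at about 35 s: the cup is nested upright in its match, and the small, medium and large pebbles lie flat in the one-, two- and three-stud pockets, set down in that order.

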